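# Fit the back into a picture frame and turn its buttons

### The job

The oblong picture frame lies face down on its rubber mat with its back out. Take the back that fits it, the longer of the two plywood boards standing on edge in the slotted wooden stand, lay it flat and fully home in the frame's recess, and then turn both brass turn-buttons inward so that they point straight in over the board and hold it. Leave the square frame, its own board and the other things on the desk where they are.

Things in the scene. Friction and masses are not known exactly. Their poses are not given: they have to be found in the camera images.
- frame: Oblong wooden frame face down, fixed on a 2 mm rubber mat. Outside 191 x 131 mm, upper face 22 mm above the desk, rails 34 mm wide. In its middle a recess 123 x 63 mm, 10 mm deep, edge bevelled 2.5 mm, floor 12 mm above the desk. Origin on the desk under the recess's middle; x along the long side, y the short side, z up. Same after a half turn, but for which button is which.
- board: Oblong plywood back 120 x 60 x 9 mm, about 60 g, alike on both faces. Origin at its middle; x is the thickness (face normal), y the 120 mm length, z the 60 mm width. It starts upright on a long edge (z up) in an outer groove of the stand, top edge 70 mm above the desk. Home in the recess its middle is 16.5 mm above the desk, its upper face 1 mm below the frame's.
- rack: Slotted stand, a solid block of light wood 140 x 165 mm, 28 mm high, fixed. Three straight grooves 12 mm wide and 18 mm deep run along its y at x = -40, 0 and +40 mm; boards stand in the outer two, 42 mm showing. Origin on the desk under its middle; z up. The desk between it and the frame, straight ahead of the robot, is clear up to the screwdriver.
- turn_a (a joint): Brass turn-button at the frame's +x end: bar 14 mm wide, reaching 51 mm from its screw, 1.5 to 5.5 mm above the frame's upper face. Upright screw at frame x = +78.5, y = 0 mm. 0 = pointing straight in (to frame -x), positive = counterclockwise from above; range -0.5 to 2.3, starts open (1.45 to 2.1), stays where left, under 1 N at the knob. A board 2.5 mm proud blocks it.
- turn_b (a joint): The same at the frame's -x end, screw at frame x = -78.5, y = 0 mm; 0 = pointing straight in (to frame +x), positive = counterclockwise from above, same range and start.
- turn_a_knob (a point): Middle of the thumb knob of turn_a: a round brass stud 12 mm in diameter and 14 mm tall standing on the bar 40 mm from its screw; its top is 41.5 mm above the desk, the top of the bar 27.5 mm, this point 34.5 mm.
- turn_b_knob (a point): The same for turn_b.
- square_frame: Square wooden frame, face down, 131 x 131 mm, 20 mm high, with a square recess 63 x 63 mm and two turn-buttons; stays where it is. Origin on the desk under its middle.
- square_board: Square plywood back, 60 x 60 x 9 mm, standing in the other outer groove of the stand; stays there. Origin at its middle; x is its thickness.
- screwdriver: Screwdriver, 150 mm long, lying on the desk; bystander.
- mug: White mug, 82 mm wide, 92 mm tall; bystander.
- cleaner: Glass-cleaner bottle, 60 mm wide, 170 mm tall; bystander.
- tray: Shallow wooden tray, 110 x 150 mm, 30 mm high; bystander.
- tape: Desk tape dispenser, 150 mm long, 81 mm high; bystander.
Not all that is in view belongs to the job. Leave any green or red look-alike of the board alone.

How it is judged:
By the outcome, as a careful person would: the job done as asked, in the order asked, and still so for the second after the job is handed in, with the robot touching nothing.
It also fails if it takes over 72 s, if anything falls off the work surface, if the arm or the gripper's body presses on something with over 40 N, if the wrist force passes 120 N, or if a joint passes its speed limit or range.

### The arm

A 6-joint arm with a two-finger parallel gripper is mounted at the origin on the work surface. World frame = base frame: x ahead of the robot, y to its left, z up, the work surface at z = 0. Lengths are in m, angles in rad, forces in N, time in s.
With the tool pointing down it reaches from about 0.35 to 0.975 m from the base axis. Payload 17.4 kg.
Tool frame: the origin (TCP) lies midway between the tips of the shut fingers; the grasp point (between the pads) lies 19 mm behind it; z points along the fingers, y is the line along which they close (so a half turn about z gives the same grasp; the last joint's range is limited). The gripper opens to 85 mm and grips with 20 to 120 N. Pads are 22 mm wide; open, the fingers measure 114 mm over their backs; the gripper's body (76 mm by 85 mm) begins 54 mm behind the grasp point. The pads swing forward as they close: fully open they stand 13 mm farther back than shut.
Start: joints at [-1.188, 0.116, 1.442, -0, 1.584, -0.038], TCP at [0.276, -0.616, 0.231] pointing down, gripper open.
Joint ranges: [-2.83, 2.83], [-0.83, 2.19], [0.07, 2.5], [-1.14, 4.28], [0.01, 3], [-2.97, 2.97]. Speed limits (rad/s): [1.89, 1.89, 2.22, 3.14, 3.14, 3.14].

### API

Orientations are given as [roll, pitch, yaw] about the fixed x, y, z axes, in that order (R = Rz(yaw) Ry(pitch) Rx(roll)).
In Python, from plant import env, eyes, order gives the robot as it stands.
- The arm moves only by the shell command python3 -m handwheel 'ROWS'. ROWS is text: rows parted by semicolons, each of 7 numbers parted by spaces: the opening, from -1 (shut) to 1 (fully open), then the shift along the tool's x, y, z normalised to -1 to 1, where 1 is 0.04 m, then the turn, a rotation vector about the tool's x, y, z normalised to -1 to 1, where 1 is 45 degrees. A call has 1 to 20 rows; each row shifts and turns the commanded pose from where the row before left it, along the tool's axes as they then stand; what a row does not reach is not made up. A row lasts 1/10 s, in which the tool goes at most 50 mm and 8.59 degrees, less where a joint would pass 70% of its speed; a pose out of reach is approached as far as the arm can. A call with a number of a shift or a turn outside -1 to 1 is refused whole. A call with a gripper value outside its range is refused whole. The fingers move at their own pace and stop on an object; the grip force is fixed at half the most. Time passes only in rows, so rows that do not move let the fingers close. It gives the time, the measured TCP pose, the force, the opening and the grip force at its end, in the units of the state.
- env.sense(): the state, without advancing time (a new reading comes with each control period).
- eyes.read_camera(name): name is "scene" or "top"; returns the picture (480x640x3 uint8, red, green, blue); there is no depth.
- eyes.camera_params(name): a dict with "mtx" (3x3 intrinsics, pixels), "R" (3x3) and "t" (3): a world point X has camera coordinates R X + t. Camera axes: x right, y down, z forward; pixel columns grow to the right and rows downward; lengths in m; the calibration is good to about 2 mm. A picture is of the moment at which its call begins. camera_params takes no time and is no camera call.
- order.finish_job(): hands the job in; it is judged then, once.
Trained networks look in the newest picture that a camera, given by its name, has taken for a name from the list of things; names that differ only in an ending like _2 or _b are one class to them, and where a whole thing is asked for, a point or a joint stands for the part that bears it (a point fixed in the world has none). Each returns a list of dicts, best first, with "p" (0 to 1); they miss things now and then, are a little off and sometimes report something else, mostly with a low value. They report only what shows in the picture. A call takes as long as a camera call. They do not tell look-alikes from the thing itself.
- eyes.regions_of(camera, name): "region" (480x640 bool, what is visible of it) and "rect" ([left, top, right, bottom] in pixels, round what is visible of it).
- eyes.mark_of(camera, name): "point" ([column, row] in pixels: a listed point, or the origin of a listed thing).
The state is a dict: "time": time; "qpos": joint angles; "qvel": joint speeds; "joint_efforts": joint torques, N m; "tool_pos": TCP position; "eef_rot": TCP orientation; "wrist_force": force on the tool from outside, world axes, zero at the start; "ft_torque": the same for the moment, N m; "finger_gap": finger opening in m; "grip_force": force on a finger pad.
Only numpy, scipy, OpenCV 4.12 (cv2) and the standard library are available. Lean on these libraries where they do the work, as an engineer would, in place of code of your own. Each camera call takes 0.05 s, during which the arm holds its last target. There are 200 camera calls.

## Working session

There is one attempt and no reset: what is moved stays moved. The work goes in short steps, Python scripts to look and compute and a shell command to move; the robot and the scene stay as the last step left them, time stands still between calls to the robot, and variables do not carry over. Pictures are saved under pics/ and viewed, at most 10 in all, crops included, and the job is handed in when it is done.

```bash
ls; mkdir -p pics; python3 - <<'E'
from plant import env, eyes, order
import cv2,numpy as np
s=env.sense();print(s['time'],s['tool_pos'],s['eef_rot'],s['finger_gap'])
for c in("top","scene"):
    im=eyes.read_camera(c);cv2.imwrite(f"pics/{c}0.png",im[:,:,::-1])
    p=eyes.camera_params(c);print(c,np.round(p['mtx'],1).tolist(),np.round(-p['R'].T@p['t'],3),np.round(p['R'],3).tolist())
    for n in("frame","board","rack","turn_a_knob","turn_b_knob","square_board","square_frame"):
        print(n,[(np.round(d['point']).tolist(),round(d['p'],2)) for d in eyes.mark_of(c,n)][:5],[(np.round(d['rect']).tolist(),round(d['p'],2)) for d in eyes.regions_of(c,n)][:4])
E
```

```text
pics
0.0 [ 0.27563577 -0.61594576  0.23054675] [-3.14040553e+00 -3.98540813e-05  4.20763931e-01] 0.08530743401836458
top [[557.8, 0.0, 314.2], [0.0, 557.8, 240.6], [0.0, 0.0, 1.0]] [ 0.288 -0.055  1.681] [[0.025, -1.0, -0.001], [-0.985, -0.024, -0.17], [0.169, 0.005, -0.986]]
frame [([376.0, 248.0], 0.69)] [([344.0, 221.0, 412.0, 276.0], 0.62), ([155.0, 179.0, 193.0, 216.0], 0.52)]
board [([161.0, 315.0], 0.89), ([216.0, 310.0], 0.74), ([190.0, 233.0], 0.63)] [([200.0, 297.0, 235.0, 320.0], 0.82), ([169.0, 229.0, 213.0, 245.0], 0.68), ([148.0, 297.0, 175.0, 338.0], 0.57)]
rack [] [([171.0, 219.0, 241.0, 278.0], 0.9)]
turn_a_knob [([343.0, 238.0], 0.52)] [([344.0, 235.0, 356.0, 255.0], 0.56), ([401.0, 247.0, 411.0, 266.0], 0.36)]
turn_b_knob [([407.0, 263.0], 0.66), ([210.0, 256.0], 0.31)] []
square_board [([210.0, 256.0], 0.62)] [([199.0, 250.0, 222.0, 262.0], 0.63), ([170.0, 225.0, 214.0, 246.0], 0.44), ([342.0, 236.0, 354.0, 256.0], 0.22)]
square_frame [([324.0, 183.0], 0.65)] [([305.0, 160.0, 346.0, 206.0], 0.63)]
scene [[452.8, 0.0, 320.1], [0.0, 452.8, 240.0], [0.0, 0.0, 1.0]] [1.214 0.438 0.635] [[-0.581, 0.814, 0.005], [0.457, 0.332, -0.825], [-0.673, -0.477, -0.565]]
frame [([253.0, 242.0], 0.6)] []
board [([549.0, 280.0], 0.87), ([474.0, 329.0], 0.75), ([472.0, 260.0], 0.74)] [([435.0, 311.0, 511.0, 348.0], 0.95), ([442.0, 247.0, 501.0, 273.0], 0.84), ([303.0, 313.0, 409.0, 407.0], 0.74), ([522.0, 261.0, 578.0, 302.0], 0.64)]
rack [([453.0, 327.0], 0.82)] [([406.0, 285.0, 501.0, 356.0], 0.7), ([450.0, 345.0, 531.0, 423.0], 0.35)]
turn_a_knob [([276.0, 244.0], 0.65)] [([273.0, 236.0, 283.0, 253.0], 0.45), ([278.0, 277.0, 340.0, 312.0], 0.25)]
turn_b_knob [([236.0, 213.0], 0.6), ([307.0, 301.0], 0.3)] [([232.0, 212.0, 237.0, 224.0], 0.59)]
square_board [([454.0, 294.0], 0.75)] [([438.0, 279.0, 474.0, 308.0], 0.62)]
square_frame [([245.0, 315.0], 0.74)] [([199.0, 281.0, 290.0, 350.0], 0.59)]
```

```bash
python3 - <<'E'
import cv2
a=cv2.imread("pics/top0.png");cv2.imwrite("pics/top0c.png",cv2.resize(a[140:350,140:440],None,fx=2.66,fy=2.66,interpolation=cv2.INTER_CUBIC))
E
```

```text
(no output)
```

View pics/scene0.png

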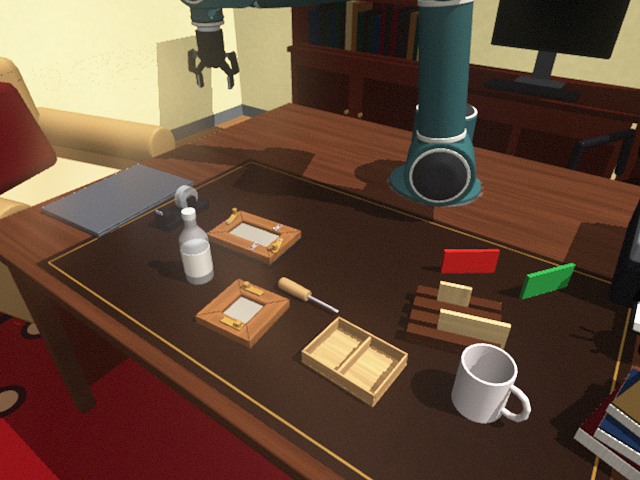

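View pics/top0c.png

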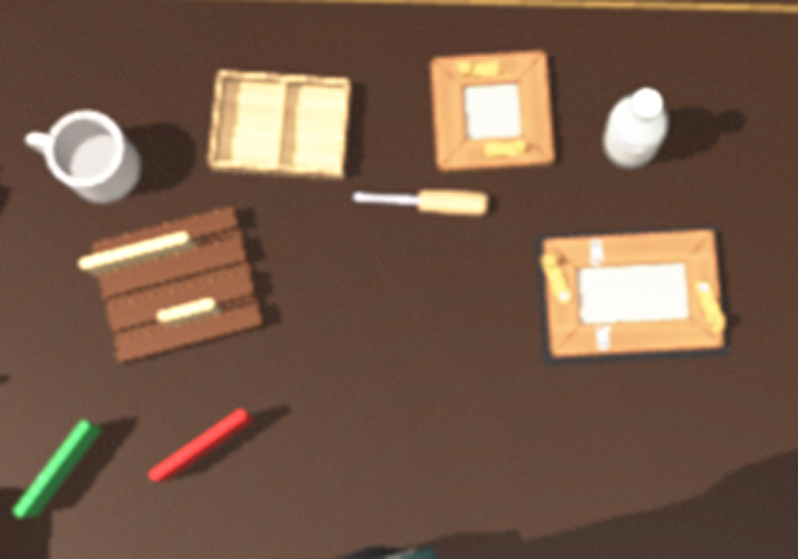

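Board candidates (top camera):
- long plywood board in the far groove, (190,233), scene (474,329). This is my choice: the longer of the two plywood boards standing in the stand.
- square plywood board, (210,256).
- green look-alike, (161,315).
- red look-alike, (216,310).

The frame is at top (376,248), with knobs near (349,245) and (406,256). Next I fit the poses by silhouette in both cameras.

```bash
cat > h.py <<'E'
from plant import env, eyes, order
import cv2,numpy as np
from scipy.optimize import minimize
S=4
def proj(c,X):
    p=eyes.camera_params(c);Y=np.atleast_2d(X)@p['R'].T+p['t'];u=Y@p['mtx'].T
    return u[:,:2]/u[:,2:]
def ray(c,uv,z):
    p=eyes.camera_params(c);o=-p['R'].T@p['t'];d=p['R'].T@np.linalg.solve(p['mtx'],[*uv,1]);return o+d*(z-o[2])/d[2]
def box(pose,L,W,z0,z1):
    x,y,a=pose;R=np.array([[np.cos(a),-np.sin(a)],[np.sin(a),np.cos(a)]])
    return np.array([[*(R@[sx*L/2,sy*W/2]+[x,y]),z] for sx in(-1,1) for sy in(-1,1) for z in(z0,z1)])
def hull(c,pose,dims): return cv2.convexHull(proj(c,box(pose,*dims)).astype(np.float32))[:,0]
def mask(img,thr,rect):
    u=cv2.resize(img,None,fx=S,fy=S,interpolation=cv2.INTER_CUBIC)
    m=np.zeros(u.shape[:2],np.uint8);l,t,r,b=[int(v*S) for v in rect]
    m[t:b,l:r]=(thr(u[t:b,l:r].astype(int)))
    n,lab,st,_=cv2.connectedComponentsWithStats(m);k=1+np.argmax(st[1:,4])
    cs,_=cv2.findContours((lab==k).astype(np.uint8),cv2.RETR_EXTERNAL,cv2.CHAIN_APPROX_NONE)
    o=np.zeros_like(m);cv2.drawContours(o,cs,-1,1,-1);return o
def fit(ms,p0,dims):
    def cost(q):
        e=0
        for c,m in ms.items():
            h=(hull(c,(q[0]/100,q[1]/100,q[2]/10),dims)+.5)*S-.5;r=np.zeros_like(m);cv2.fillConvexPoly(r,np.round(h*16).astype(np.int32),1,shift=4)
            e+=1-(r&m).sum()/(r|m).sum()
        return e
    q0=np.array([p0[0]*100,p0[1]*100,p0[2]*10])
    for _ in range(2):
        r=minimize(cost,q0,method='Nelder-Mead',options=dict(initial_simplex=np.vstack([q0,q0+[1,0,0],q0+[0,1,0],q0+[0,0,1]]),xatol=.002,fatol=1e-5));q0=r.x
    return np.array([q0[0]/100,q0[1]/100,q0[2]/10]),r.fun/len(ms)
E
python3 - <<'E'
from h import *
im={c:cv2.imread(f"pics/{c}0.png")[:,:,::-1] for c in("top","scene")}
fr={c:mask(im[c],lambda u:u[...,0]>125,r) for c,r in dict(top=(336,215,418,282),scene=(205,203,305,267)).items()}
bt=lambda u:(u[...,0]>150)&(u[...,1]>120)&(u[...,0]<u[...,2]+140)
bd={c:mask(im[c],bt,r) for c,r in dict(top=(165,222,216,246),scene=(432,306,514,352)).items()}
tip=lambda uv,z:np.round(ray("top",uv,z),3)
f0=ray("top",(378,250),.022);b0=ray("top",(190,233),.07)
print(f0,b0)
ex=ray("top",(168,238),.07);ey=ray("top",(213,229),.07);yb=np.arctan2(*(ey-ex)[1::-1])
fx=ray("top",(347,252),.022);fy=ray("top",(410,250),.022);yf=np.arctan2(*(fy-fx)[1::-1])
for nm,m,p,dims in(("frame",fr,(*f0[:2],yf),(.191,.131,.002,.022)),("board",bd,(*b0[:2],yb),(.120,.009,.028,.070))):
    P=None
    for cs in(["top","scene"],["top"],["scene"]):
        q,e=fit({c:m[c] for c in cs},p,dims);print(nm,cs,np.round(q,4),round(e,3))
        if P is None:P=q
    for c in cs[:0]or["top","scene"]:
        v=cv2.resize(im[c],None,fx=S,fy=S,interpolation=cv2.INTER_CUBIC)[:,:,::-1].copy()
        cs2,_=cv2.findContours(m[c],cv2.RETR_EXTERNAL,cv2.CHAIN_APPROX_NONE);cv2.drawContours(v,cs2,-1,(255,0,0),1)
        h=(hull(c,P,dims)+.5)*S-.5;cv2.polylines(v,[np.round(h).astype(int)],True,(0,255,0),1)
        x,y,w,hh=cv2.boundingRect(m[c]);cv2.imwrite(f"pics/o_{nm}_{c}.png",cv2.resize(v[y-20:y+hh+20,x-20:x+w+20],(395,295)))
r=lambda *n:np.hstack([cv2.imread(f"pics/{k}.png") for k in n])
cv2.imwrite("pics/o.png",np.vstack([r("o_frame_top","o_frame_scene"),r("o_board_top","o_board_scene")]))
E
```

```text
[ 0.54977025 -0.23855047  0.022     ] [0.57901619 0.31906533 0.07      ]
frame ['top', 'scene'] [ 0.5505 -0.2351 -1.4829] 0.121
frame ['top'] [ 0.5508 -0.2378 -1.4929] 0.053
frame ['scene'] [ 0.5381 -0.2346 -1.4751] 0.179
board ['top', 'scene'] [ 0.5796  0.323  -1.2635] 0.489
board ['top'] [ 0.5802  0.3229 -1.27  ] 0.151
board ['scene'] [ 0.5635  0.321  -1.2916] 0.776
```

View pics/o.png

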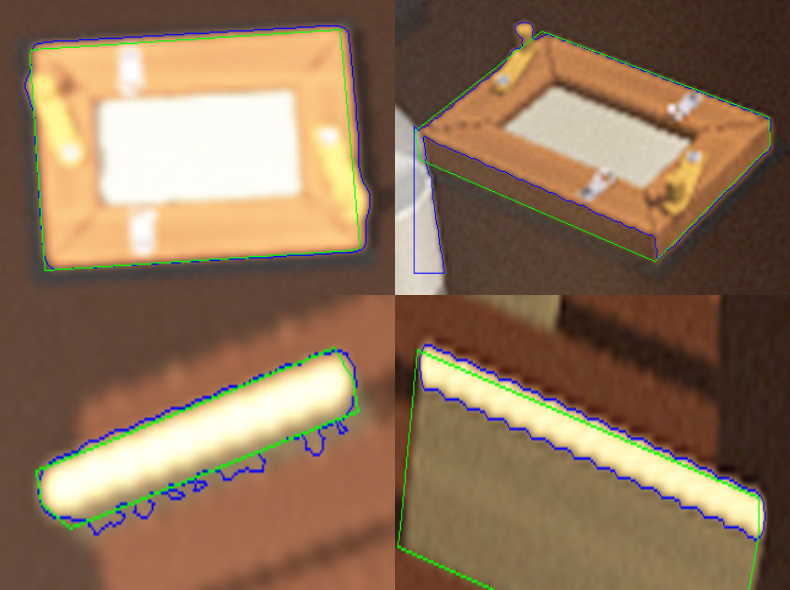

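The masks caught the bottle, the knobs and the board's shaded side. I'll refit on upper faces only, with a robust contour distance.

```bash
cat >> h.py <<'E'
from scipy.optimize import least_squares
def fitc(ms,p0,L,W,z,scale=.3):
    P={}
    for c,m in ms.items():
        cs,_=cv2.findContours(m,cv2.RETR_EXTERNAL,cv2.CHAIN_APPROX_NONE);k=max(cs,key=len)[:,0]
        P[c]=((k+.5)/S-.5).astype(np.float64)[::2]
    def res(q):
        o=[]
        for c,k in P.items():
            h=hull(c,(q[0]/100,q[1]/100,q[2]/10),(L,W,z-1e-5,z));a=cv2.minAreaRect(h)
            h=proj(c,box((q[0]/100,q[1]/100,q[2]/10),L,W,z,z)[::2])[[0,1,3,2]].astype(np.float32)
            o+=[cv2.pointPolygonTest(h,(float(x),float(y)),True) for x,y in k]
        return np.array(o)
    r=least_squares(res,[p0[0]*100,p0[1]*100,p0[2]*10],loss='cauchy',f_scale=scale,diff_step=1e-3)
    d=res(r.x);return r.x/[100,100,10],np.median(abs(d)),np.median(d)
E
python3 - <<'E'
from h import *
im={c:cv2.imread(f"pics/{c}0.png")[:,:,::-1] for c in("top","scene")}
o=lambda u:(u[...,0]>125)&(u[...,0]-u[...,2]>45)
fr={"top":mask(im["top"],lambda u:u[...,0]>130,(336,215,418,282)),"scene":mask(im["scene"],o,(205,203,305,267))}
bd={"top":mask(im["top"],lambda u:u[...,1]>165,(165,222,216,246)),"scene":mask(im["scene"],lambda u:(u[...,0]>175)&(u[...,1]>150),(432,306,514,352))}
for nm,m,p,d in(("frame",fr,(.5508,-.2378,-1.49),(.191,.131,.022)),("board",bd,(.5800,.322,-1.27),(.12,.009,.07))):
    for cs in(["top","scene"],["top"],["scene"]):
        q,e,b=fitc({c:m[c] for c in cs},p,*d);print(nm,cs,np.round(q,4),round(e,2),round(b,2))
def near(c,n,uv): return min((d['point'] for d in eyes.mark_of(c,n)),key=lambda v:np.hypot(*(np.array(v)-uv)))
# knobs: bright yellow top of bars, print p-points
for n,uvt,uvs in(("turn_a_knob",(406,259),(236,213)),("turn_b_knob",(345,240),(276,244))):
    for c,uv in(("top",uvt),("scene",uvs)):
        l=[d for m in("turn_a_knob","turn_b_knob") for d in eyes.mark_of(c,m)];print(n,c,[(np.round(d['point'],1).tolist(),np.round(ray(c,d['point'],.0345),3)[:2]) for d in l])
E
```

```text
frame ['top', 'scene'] [ 0.5531 -0.2335 -1.4867] 0.47 -0.44
frame ['top'] [ 0.5485 -0.2395 -1.4885] 1.36 -1.36
frame ['scene'] [ 0.5524 -0.232  -1.4907] 0.33 -0.33
board ['top', 'scene'] [ 0.5785  0.3241 -1.2792] 0.25 -0.24
board ['top'] [ 0.5795  0.3208 -1.2786] 0.65 -0.65
board ['scene'] [ 0.5785  0.3242 -1.2799] 0.24 -0.23
turn_a_knob top [([342.8, 237.7], array([ 0.582, -0.132])), ([407.4, 262.9], array([ 0.511, -0.325])), ([210.2, 255.7], array([0.518, 0.263]))]
turn_a_knob scene [([275.9, 243.8], array([ 0.572, -0.142])), ([235.8, 212.9], array([ 0.526, -0.314])), ([307.3, 300.9], array([0.685, 0.034]))]
turn_b_knob top [([342.8, 237.7], array([ 0.582, -0.132])), ([407.4, 262.9], array([ 0.511, -0.325])), ([210.2, 255.7], array([0.518, 0.263]))]
turn_b_knob scene [([275.9, 243.8], array([ 0.572, -0.142])), ([235.8, 212.9], array([ 0.526, -0.314])), ([307.3, 300.9], array([0.685, 0.034]))]
```

```bash
python3 - <<'E'
s=open('h.py').read()
s=s.replace("            o+=[cv2.pointPolygonTest(h,(float(x),float(y)),True) for x,y in k]","            o+=[q[3+list(P).index(c)]+cv2.pointPolygonTest(h,(float(x),float(y)),True) for x,y in k]")
s=s.replace("p0[2]*10],loss","p0[2]*10]+[.3]*len(P),loss").replace("return r.x/[100,100,10],np.median(abs(d)),np.median(d)","return r.x[:3]/[100,100,10],np.median(abs(d)),r.x[3:]")
open('h.py','w').write(s)
E
cat > m.py <<'E'
from h import *
im={c:cv2.imread(f"pics/{c}0.png")[:,:,::-1] for c in("top","scene")}
o=lambda u:(u[...,0]>125)&(u[...,0]-u[...,2]>45)
fr={"top":mask(im["top"],lambda u:u[...,0]>140,(336,215,418,282)),"scene":mask(im["scene"],o,(205,203,305,267))}
rc={"top":mask(im["top"],lambda u:(u[...,2]>170),(354,232,402,268))}
bd={"top":mask(im["top"],lambda u:u[...,1]>180,(165,222,216,246)),"scene":mask(im["scene"],lambda u:(u[...,0]>175)&(u[...,1]>150),(432,306,514,352))}
for nm,m,p,d in(("frame",fr,(.5508,-.2358,-1.49),(.191,.131,.022)),("recess",rc,(.5508,-.2358,-1.49),(.123,.063,.012)),("board",bd,(.5800,.322,-1.27),(.12,.009,.07))):
    for cs in(["top","scene"],["top"],["scene"]):
        if set(cs)<=set(m):
            q,e,b=fitc({c:m[c] for c in cs},p,*d,.5);print(nm,cs,np.round(q,4),round(e,2),np.round(b,2))
            if nm=="recess" : print(np.round(proj("top",[[*q[:2],.012]]),1))
E
python3 m.py
```

```text
frame ['top', 'scene'] [ 0.5515 -0.2364 -1.4885] 0.25 [0.82 0.29]
frame ['top'] [ 0.551  -0.2367 -1.4882] 0.08 [0.82]
frame ['scene'] [ 0.552  -0.2306 -1.4882] 0.16 [0.35]
recess ['top'] [ 0.5516 -0.2386 -1.4966] 0.25 [0.09]
[[377.6 249.9]]
board ['top', 'scene'] [ 0.5783  0.3238 -1.2807] 0.19 [0.23 0.24]
board ['top'] [ 0.5768  0.3205 -1.2796] 0.08 [0.78]
board ['scene'] [ 0.5785  0.3242 -1.2795] 0.1 [0.24]
```

```bash
cat > d.py <<'E'
import sys,numpy as np
from plant import env
from scipy.spatial.transform import Rotation as R
# usage: d.py x y z roll pitch yaw : prints shift (tool axes, units) and turn left
s=env.sense();a=np.array([float(v) for v in sys.argv[1:]])
T=R.from_euler('xyz',s['eef_rot'])
D=T.inv().apply(a[:3]-s['tool_pos'])/.04
print('t',s['time'],'shift',np.round(D,3),'|',round(np.abs(D).max(),2))
if len(a)>3:print('turn',np.round((T.inv()*R.from_euler('xyz',a[3:])).as_rotvec(degrees=True)/45,3))
E
python3 -m handwheel '0 0 0 0 0 0 -.184;0 0 0 0 0 0 -.184;0 0 0 0 0 0 -.184;0 0 0 0 0 0 -.184;0 0 0 0 0 0 -.184;0 0 0 0 0 0 -.184;0 0 0 0 0 0 -.184;0 0 0 0 0 0 -.184;0 0 0 0 0 0 -.184;0 0 0 0 0 0 -.184;0 0 0 0 0 0 0'
python3 d.py .578 .322 .18 3.1416 0 1.862
```

```text
time: 3.0
tool_pos: [0.2757, -0.6161, 0.2313]
eef_rot: [-3.142, 0.0, 1.869]
wrist_force: [1.1, -0.5, -0.1]
finger_gap: 0.0426
grip_force: 0.0
t 3.0 shift [20.203 14.107  1.281] | 20.2
turn [-0.     0.     0.008]
```

```bash
python3 - <<'E'
import cv2
a=cv2.imread("pics/scene0.png")[240:360,400:560];cv2.imwrite("pics/close.png",cv2.resize(a,(640,480),interpolation=cv2.INTER_CUBIC))
E
```

```text
(no output)
```

View pics/close.png

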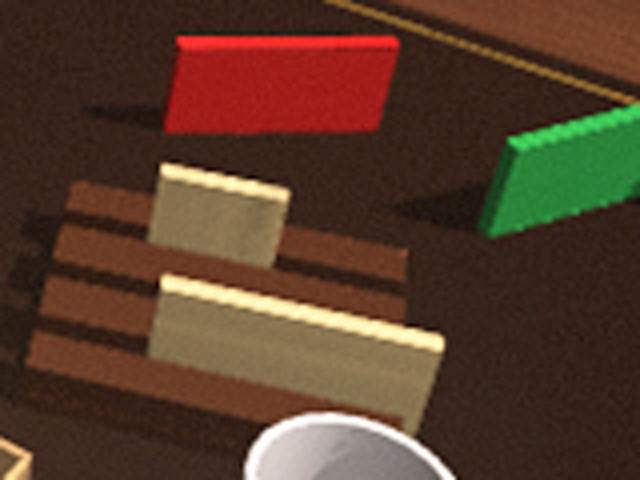

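Close crop: the chosen long plywood board is at scene (474,329). It stands in the groove next to the mug (crop centre about (300,310)), with the square board behind it and red and green apart. I'm moving above it with a narrowed opening, because of the mug.

```bash
python3 -m handwheel '-.3 1 .7 0 0 0 0;-.3 1 .7 0 0 0 0;-.3 1 .7 0 0 0 0;-.3 1 .7 0 0 0 0;-.3 1 .7 0 0 0 0;-.3 1 .7 0 0 0 0;-.3 1 .7 0 0 0 0;-.3 1 .7 0 0 0 0;-.3 1 .7 0 0 0 0;-.3 1 .7 0 0 0 0;-.3 1 .7 0 0 0 0;-.3 1 .7 0 0 0 0;-.3 1 .7 0 0 0 0;-.3 1 .7 0 0 0 0;-.3 1 .7 0 0 0 0;-.3 1 .7 0 0 0 0;-.3 1 .7 0 0 0 0;-.3 1 .7 0 0 0 0;-.3 1 .7 0 0 0 0;-.3 0 0 0 0 0 0'
python3 d.py .578 .322 .04 3.1416 0 1.862; python3 -c "
from h import *
for d in eyes.mark_of('top','mug')[:1]:print(d['p'],ray('top',d['point'],0),ray('top',d['point'],.046))"
```

```text
time: 5.0
tool_pos: [0.5641, 0.2702, 0.23]
eef_rot: [-3.14, -0.001, 1.864]
wrist_force: [0.2, -0.5, -0.4]
finger_gap: 0.03
grip_force: 0.0
t 5.0 shift [1.137 0.714 4.75 ] | 4.75
turn [-0.002 -0.001  0.003]
0.57 [0.70517399 0.3738048  0.        ] [0.69376894 0.36207383 0.046     ]
```

```bash
python3 -m handwheel '-.3 .57 .36 0 0 0 0;-.3 .57 .36 0 0 0 0;-.3 0 0 .8 0 0 0;-.3 0 0 .8 0 0 0;-.3 0 0 .8 0 0 0;-.3 0 0 .4 0 0 0;-.3 0 0 .4 0 0 0;-.3 0 0 0 0 0 0'
python3 -c "
from h import *
for c in('top','scene'):cv2.imwrite(f'pics/{c}1.png',eyes.read_camera(c)[:,:,::-1])
a=cv2.imread('pics/top1.png')[200:290,130:250];b=cv2.imread('pics/scene1.png')[220:370,400:600]
cv2.imwrite('pics/c1.png',np.hstack([cv2.resize(a,(400,300)),cv2.resize(b,(400,300))]))"
```

```text
time: 5.85
tool_pos: [0.5775, 0.3171, 0.1019]
eef_rot: [-3.14, 0.0, 1.864]
wrist_force: [0.1, 0.2, -0.3]
finger_gap: 0.0297
grip_force: 0.0
```

View pics/c1.png

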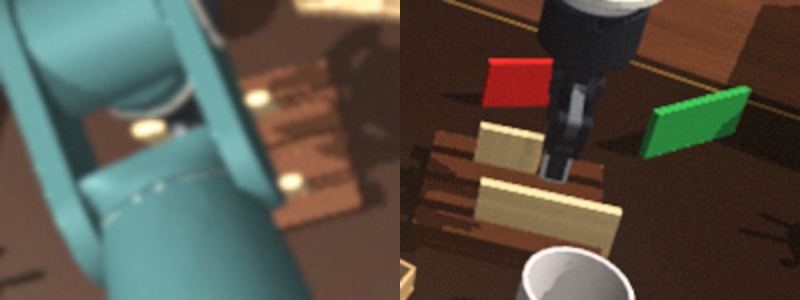

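The top crop is mostly covered by the arm. In the scene crop the fingertips are near (477,310), just above the board's top mid-edge at (475,322). I'll check this against the projection.

```bash
python3 -c "
from h import *
n=np.array([np.cos(.291),np.sin(.291),0])
print(proj('scene',[[.5775,.3171,.102],[.578,.322,.07],[.5785,.3242,.07]]),proj('scene',np.array([.5775,.3171,.102])+np.outer([-.015,.015],n)))"
```

```text
[[474.26157226 302.1860885 ]
 [473.29056107 316.9301696 ]
 [474.40319914 317.60517367]] [[474.74488579 296.73848315]
 [473.76364419 307.79841954]]
```

```bash
python3 -m handwheel '-.3 .08 0 .4 0 0 0;-.3 0 0 .4 0 0 0;-.3 0 0 .4 0 0 0;-.3 0 0 .33 0 0 0;-.3 0 0 0 0 0 0;-1 0 0 0 0 0 0;-1 0 0 0 0 0 0;-1 0 0 0 0 0 0;-1 0 0 0 0 0 0;-1 0 0 0 0 0 0'
```

```text
time: 6.95
tool_pos: [0.5772, 0.3209, 0.0426]
eef_rot: [3.141, -0.0, 1.866]
wrist_force: [-0.6, 0.1, 1.5]
finger_gap: 0.0081
grip_force: 62.0
```

```bash
python3 -m handwheel '-1 0 0 -.5 0 0 0;-1 0 0 -.9 0 0 0;-1 0 0 -.9 0 0 0;-1 0 0 -.9 0 0 0;-1 0 0 -.5 0 0 0;-1 0 0 0 0 0 .164;-1 0 0 0 0 0 .164;-1 0 0 0 0 0 .164;-1 0 0 0 0 0 .164;-1 0 0 0 0 0 0'
python3 d.py .495 -.01 .19 3.1416 0 1.571
```

```text
time: 7.95
tool_pos: [0.577, 0.3208, 0.1902]
eef_rot: [3.141, -0.0, 1.348]
wrist_force: [0.6, -0.5, -0.6]
finger_gap: 0.0076
grip_force: 61.7
t 7.95 shift [-8.519e+00 -1.760e-01  4.000e-03] | 8.52
turn [ 0.    -0.    -0.283]
```

```bash
python3 -m handwheel '-1 -.95 -.02 0 0 0 0;-1 -.95 -.02 0 0 0 0;-1 -.95 -.02 0 0 0 0;-1 -.95 -.02 0 0 0 0;-1 -.95 -.02 0 0 0 0;-1 -.95 -.02 0 0 0 0;-1 -.95 -.02 0 0 0 0;-1 -.95 -.02 0 0 0 0;-1 -.92 -.02 0 0 0 0;-1 0 0 0 0 0 -.14;-1 0 0 0 0 0 -.14;-1 0 0 0 -.18 0 0;-1 0 0 0 -.18 0 0;-1 0 0 0 -.18 0 0;-1 0 0 0 -.18 0 0;-1 0 0 0 -.18 0 0;-1 0 0 0 -.1 0 0;-1 0 0 0 0 0 0'
python3 d.py .495 -.01 .029; python3 -c "
from h import *
for c in('top','scene'):cv2.imwrite(f'pics/{c}2.png',eyes.read_camera(c)[:,:,::-1])
cv2.imwrite('pics/c2.png',cv2.imread('pics/scene2.png')[100:340,160:560])"
```

```text
time: 9.75
tool_pos: [0.4945, -0.0102, 0.1892]
eef_rot: [2.355, 0.003, 1.573]
wrist_force: [0.6, -0.6, -0.2]
finger_gap: 0.0083
grip_force: 61.8
t 9.75 shift [ 0.015 -2.826  2.837] | 2.84
```

View pics/c2.png

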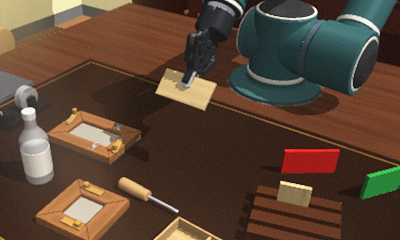

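The scene crop shows the board held and tilted above clear desk at scene (345,189). The square board is still in the stand. I'm lowering it, releasing, and backing out along the tool axis so the board falls flat.

```bash
python3 -m handwheel '-1 0 -.7 .7 0 0 0;-1 0 -.7 .7 0 0 0;-1 0 -.7 .7 0 0 0;-1 0 -.35 .35 0 0 0;-1 0 -.2 .2 0 0 0;-1 0 -.12 .12 0 0 0;-1 0 -.04 .04 0 0 0;-1 0 0 0 0 0 0'
```

```text
time: 10.65
tool_pos: [0.5066, -0.0105, 0.0355]
eef_rot: [2.365, 0.0, 1.571]
wrist_force: [-0.6, 0.4, -0.4]
finger_gap: 0.008
grip_force: 61.7
```

```bash
python3 -m handwheel '-1 0 -.06 .06 0 0 0;-1 0 -.05 .05 0 0 0;-1 0 0 0 0 0 0;-1 0 0 0 0 0 0'
```

```text
time: 11.05
tool_pos: [0.5079, -0.0106, 0.0297]
eef_rot: [2.365, -0.0, 1.571]
wrist_force: [0.9, -0.3, -0.0]
finger_gap: 0.0078
grip_force: 61.7
```

```bash
python3 -m handwheel '-.55 0 0 0 0 0 0;-.55 0 0 0 0 0 0;-.55 0 0 0 0 0 0;-.55 0 0 -.3 0 0 0;-.55 0 0 -.4 0 0 0;-.55 0 0 -.6 0 0 0;-.55 0 0 -.9 0 0 0;-.55 0 0 -.9 0 0 0;-.55 0 0 -.9 0 0 0;-.55 0 0 -.3 0 0 0;1 0 0 0 .18 0 0;1 0 0 0 .18 0 0;1 0 0 0 .18 0 0;1 0 0 0 .18 0 0;1 0 0 0 .18 0 0;1 0 0 0 .09 0 0;1 0 0 0 0 0 0'
python3 -c "
from h import *
for c in('top','scene'):cv2.imwrite(f'pics/{c}3.png',eyes.read_camera(c)[:,:,::-1])
a=cv2.imread('pics/top3.png')[200:320,240:400];b=cv2.imread('pics/scene3.png')[140:290,250:450]
cv2.imwrite('pics/c3.png',np.hstack([cv2.resize(a,(400,300)),cv2.resize(b,(400,300))]))"
```

```text
time: 12.75
tool_pos: [0.472, -0.0148, 0.097]
eef_rot: [-3.122, -0.003, 1.573]
wrist_force: [-0.3, 0.4, 0.1]
finger_gap: 0.0852
grip_force: 0.0
```

View pics/c3.png

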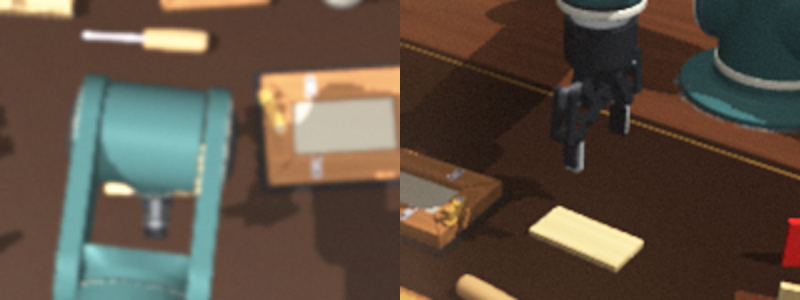

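The board lies flat: scene (343,258), with top view partly hidden by the arm. I'm fitting it from the scene view.

```bash
python3 - <<'E'
from h import *
im=cv2.imread("pics/scene3.png")[:,:,::-1]
m=mask(im,lambda u:(u[...,0]>135)&(u[...,1]>115),(305,235,385,280))
g=ray("scene",(343,258),.009);print(g)
for a in(1.57,):
    q,e,b=fitc({"scene":m},(*g[:2],a),.12,.06,.009,.5);print(np.round(q,4),e,b)
E
```

```text
[ 0.49729117 -0.00379848  0.009     ]
[ 0.4956 -0.0049  1.5695] 0.1701236793131437 [0.44236125]
```

```bash
python3 d.py .495 -.009 -.003 3.1416 0 1.571
```

```text
t 12.85 shift [0.135 0.64  2.494] | 2.49
turn [-0.02  -0.004  0.003]
```

```bash
python3 -m handwheel '1 .13 .62 0 -.02 0 0;1 0 0 .6 0 0 0;1 0 0 .6 0 0 0;1 0 0 .5 0 0 0;1 0 0 .4 0 0 0;1 0 0 .2 0 0 0;1 0 0 .1 0 0 0;1 0 0 0 0 0 0;1 0 0 0 0 0 0'
python3 d.py .495 -.009 -.003 3.1416 0 1.571
```

```text
time: 13.75
tool_pos: [0.496, -0.0094, 0.0022]
eef_rot: [-3.141, -0.003, 1.573]
wrist_force: [0.3, 0.7, -0.3]
finger_gap: 0.085
grip_force: 0.0
t 13.75 shift [ 0.009 -0.024  0.129] | 0.13
turn [-0.    -0.003  0.003]
```

```bash
python3 -m handwheel '1 0 0 .1 0 0 0;1 0 0 0 0 0 0;-.2 0 0 0 0 0 0;-.2 0 0 0 0 0 0;-.2 0 0 0 0 0 0;-.2 0 0 0 0 0 0;-.2 0 0 0 0 0 0;-.2 0 0 0 0 0 0'
```

```text
time: 14.55
tool_pos: [0.496, -0.0093, -0.002]
eef_rot: [-3.141, -0.003, 1.573]
wrist_force: [-2.1, 1.5, 7.3]
finger_gap: 0.0582
grip_force: 64.6
```

```bash
python3 -m handwheel '1 0 0 0 0 0 0;1 0 0 0 0 0 0;1 0 0 0 0 0 0;1 0 0 -.11 0 0 0;1 0 0 0 0 0 0;-.2 0 0 0 0 0 0;-.2 0 0 0 0 0 0;-.2 0 0 0 0 0 0;-.2 0 0 0 0 0 0;-.2 0 0 0 0 0 0;-.2 0 0 0 0 0 0'
```

```text
time: 15.65
tool_pos: [0.4957, -0.0093, 0.0025]
eef_rot: [-3.14, -0.003, 1.573]
wrist_force: [-6.1, 0.1, 12.8]
finger_gap: 0.0571
grip_force: 60.9
```

```bash
python3 -m handwheel '-.2 0 0 -.2 0 0 0;-.2 0 0 -.6 0 0 0;-.2 0 0 -1 0 0 0;-.2 0 0 -1 0 0 0;-.2 0 0 -.2 0 0 0;-.2 0 0 0 0 0 0'
python3 -c "
from h import *
for c in('top','scene'):cv2.imwrite(f'pics/{c}4.png',eyes.read_camera(c)[:,:,::-1])
a=cv2.imread('pics/top4.png')[200:320,240:400];b=cv2.imread('pics/scene4.png')[150:270,270:430]
cv2.imwrite('pics/c4.png',np.hstack([cv2.resize(a,(400,300)),cv2.resize(b,(400,300),interpolation=cv2.INTER_CUBIC)]))"
```

```text
time: 16.25
tool_pos: [0.4964, -0.0097, 0.1233]
eef_rot: [3.14, -0.002, 1.573]
wrist_force: [0.5, 1.0, -0.9]
finger_gap: 0.0561
grip_force: 63.8
```

View pics/c4.png

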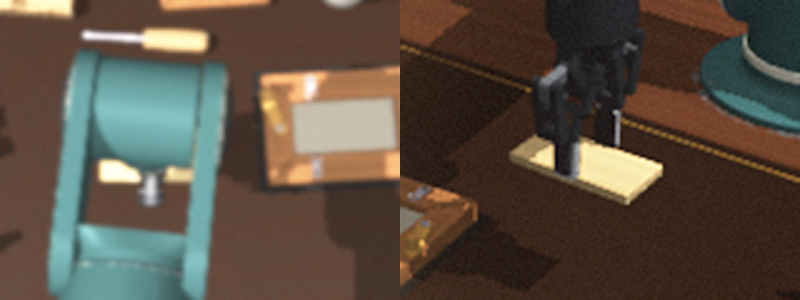

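The crop shows the board gripped level across its width: scene near (350,215), fingers near its middle. Next is hovering over the frame and measuring the board relative to it in the same view.

```bash
python3 -m handwheel '-.2 0 0 0 0 0 -.051;-.2 0 0 0 0 0 -.051;-.2 0 0 0 0 0 0' | head -3; python3 d.py .5515 -.2365 .075 3.1416 0 1.653
```

```text
time: 16.65
tool_pos: [0.4951, -0.0096, 0.1199]
eef_rot: [-3.137, -0.003, 1.654]
t 16.65 shift [-5.774  0.938  1.101] | 5.77
turn [-0.005 -0.004  0.001]
```

```bash
python3 -m handwheel '-.2 -.82 .134 0 0 0 0;-.2 -.82 .134 0 0 0 0;-.2 -.82 .134 0 0 0 0;-.2 -.82 .134 0 0 0 0;-.2 -.82 .134 0 0 0 0;-.2 -.82 .134 0 0 0 0;-.2 -.82 .134 0 0 0 0;-.2 0 0 .5 -.005 0 0;-.2 0 0 .5 0 0 0;-.2 0 0 .1 0 0 0;-.2 0 0 0 0 0 0;-.2 0 0 0 0 0 0'
cat > mb.py <<'E'
from h import *
import sys
k=sys.argv[1];s=env.sense();z=s['tool_pos'][2]+.0065
for c in('top','scene'):cv2.imwrite(f'pics/{c}{k}.png',eyes.read_camera(c)[:,:,::-1])
im=cv2.imread(f"pics/scene{k}.png")[:,:,::-1]
g=proj("scene",[[*s['tool_pos'][:2],z]])[0]
bx=proj("scene",box((*s['tool_pos'][:2],s['eef_rot'][2]),.125,.07,z-.012,z+.002));l,t=bx.min(0);r,b=bx.max(0)
m=mask(im,lambda u:(u[...,0]>150)&(u[...,1]>135)&(u[...,1]>u[...,0]*.78)&(u[...,2]<u[...,0]*.9),(l-3,t-3,r+8,b+5))
q,e,o=fitc({"scene":m},(*s['tool_pos'][:2],s['eef_rot'][2]),.12,.06,z,.4);print("board",np.round(q,4),e,o)
F=np.array([.552,-.2306]);a=-1.488;R=np.array([[np.cos(a),np.sin(a)],[-np.sin(a),np.cos(a)]])
print("board in frame axes mm",R@(q[:2]-F)*1e3,"yaw err",(q[2]-a-np.pi))
v=cv2.resize(im,None,fx=S,fy=S,interpolation=cv2.INTER_CUBIC)[:,:,::-1].copy()
cs,_=cv2.findContours(m,cv2.RETR_EXTERNAL,cv2.CHAIN_APPROX_NONE);cv2.drawContours(v,cs,-1,(255,0,0),1)
cv2.polylines(v,[np.round((hull("scene",q,(.12,.06,z-1e-5,z))+.5)*S-.5).astype(int)],True,(0,255,0),1)
cv2.polylines(v,[np.round((hull("scene",(*F,a),(.191,.131,.02199,.022))+.5)*S-.5).astype(int)],True,(0,0,255),1)
cv2.imwrite(f'pics/m{k}.png',v[int(t-20)*S:int(b+35)*S,int(l-40)*S:int(r+40)*S][:600,:800])
E
python3 mb.py 5
```

```text
time: 17.85
tool_pos: [0.5524, -0.2351, 0.0777]
eef_rot: [3.139, -0.003, 1.653]
wrist_force: [-0.7, -0.2, -1.2]
finger_gap: 0.0565
grip_force: 63.9
board [ 0.5537 -0.2257  1.6812] 0.18775136463597747 [0.01716505]
board in frame axes mm [-4.77288371  2.08684841] yaw err 0.027578271184018455
```

View pics/m5.png

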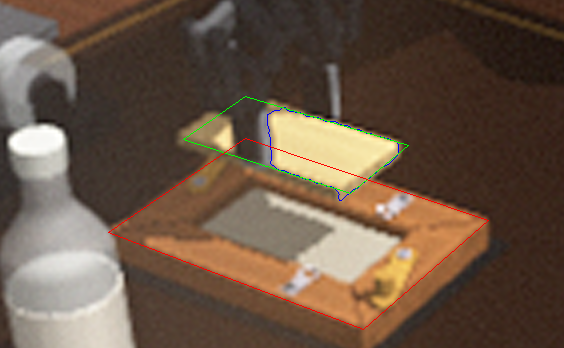

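The overlay shows the board fit matching at its right-hand corner near (408,146), with the frame outline (red) on the frame. I'll refit with yaw held at the tool's, and see how it reacts to height.

```bash
cat > mf.py <<'E'
from h import *
import sys
k=sys.argv[1];tx,ty,tz,yaw=map(float,sys.argv[2:6])
im=cv2.imread(f"pics/scene{k}.png")[:,:,::-1]
F=np.array([.552,-.2306]);a=-1.488;R=np.array([[np.cos(a),np.sin(a)],[-np.sin(a),np.cos(a)]])
for z in (tz+.0045,tz+.0065,tz+.0085):
    bx=proj("scene",box((tx,ty,yaw),.125,.07,z-.012,z+.002));l,t=bx.min(0);r,b=bx.max(0)
    m=mask(im,lambda u:(u[...,0]>150)&(u[...,1]>135)&(u[...,1]>u[...,0]*.78)&(u[...,2]<u[...,0]*.9),(l-3,t-3,r+8,b+5))
    cs,_=cv2.findContours(m,cv2.RETR_EXTERNAL,cv2.CHAIN_APPROX_NONE);P=((max(cs,key=len)[:,0]+.5)/S-.5)[::2]
    def res(q):
        h=proj("scene",box((q[0]/100,q[1]/100,yaw),.12,.06,z,z)[::2])[[0,1,3,2]].astype(np.float32)
        return np.array([.2+cv2.pointPolygonTest(h,(float(x),float(y)),True) for x,y in P])
    r=least_squares(res,[tx*100,ty*100],loss='cauchy',f_scale=.4,diff_step=1e-3);q=r.x/100
    print(round(z,4),np.round(q,4),"frame mm",np.round(R@(q-F)*1e3,1),"cost",round(r.cost,1))
E
python3 mf.py 5 .5524 -.2351 .0777 1.653
```

```text
0.0822 [ 0.5508 -0.2283] frame mm [-2.4 -1. ] cost 16.8
0.0842 [ 0.5533 -0.2261] frame mm [-4.4  1.6] cost 17.1
0.0862 [ 0.5557 -0.2239] frame mm [-6.4  4.3] cost 17.4
```

```bash
python3 -m handwheel '-.2 -.11 -.035 0 0 0 0;-.2 0 0 .4 0 0 0;-.2 0 0 .4 0 0 0;-.2 0 0 .25 0 0 0;-.2 0 0 .1 0 0 0;-.2 0 0 0 0 0 0;-.2 0 0 0 0 0 0;-.2 0 0 0 0 0 0'
python3 -c "
from h import *
cv2.imwrite('pics/scene6.png',eyes.read_camera('scene')[:,:,::-1]);cv2.imwrite('pics/top6.png',eyes.read_camera('top')[:,:,::-1])
s=env.sense();p=s['tool_pos'];import subprocess
print(p,s['eef_rot']);print(subprocess.run(['python3','mf.py','6',*map(str,[*p,s['eef_rot'][2]])],capture_output=True,text=True).stdout)"
```

```text
time: 18.75
tool_pos: [0.5515, -0.2397, 0.0316]
eef_rot: [3.138, -0.002, 1.653]
wrist_force: [0.3, 0.6, 0.5]
finger_gap: 0.056
grip_force: 63.9
[ 0.55143303 -0.23971817  0.03157996] [ 3.13841870e+00 -2.29141489e-03  1.65320804e+00]
0.0361 [ 0.5483 -0.2161] frame mm [-14.7  -2.5] cost 38.0
0.0381 [ 0.5497 -0.2052] frame mm [-25.5  -0.2] cost 40.3
0.0401 [ 0.5528 -0.2122] frame mm [-18.3   2.3] cost 38.4
```

```bash
python3 -m handwheel '-.2 0 0 .1 0 0 0;-.2 0 0 .08 0 0 0;-.2 0 0 0 0 0 0;-.2 0 0 0 0 0 0';python3 -m handwheel '-.2 0 0 .05 0 0 0;-.2 0 0 0 0 0 0';python3 -m handwheel '-.2 0 0 .05 0 0 0;-.2 0 0 0 0 0 0'
```

```text
time: 19.25
tool_pos: [0.5511, -0.2396, 0.0237]
eef_rot: [3.139, -0.003, 1.653]
wrist_force: [0.4, -0.6, 0.3]
finger_gap: 0.056
grip_force: 64.0
time: 19.45
tool_pos: [0.5513, -0.2395, 0.0217]
eef_rot: [3.139, -0.003, 1.653]
wrist_force: [0.5, 1.5, 1.0]
finger_gap: 0.0565
grip_force: 63.8
time: 19.65
tool_pos: [0.5513, -0.2395, 0.0199]
eef_rot: [3.139, -0.003, 1.653]
wrist_force: [0.5, 1.5, 2.7]
finger_gap: 0.0562
grip_force: 63.5
```

```bash
python3 -m handwheel '-.2 0 0 .05 0 0 0;-.2 0 0 0 0 0 0';python3 -m handwheel '-.2 0 0 .05 0 0 0;-.2 0 0 0 0 0 0'
```

```text
time: 19.85
tool_pos: [0.5515, -0.2396, 0.0195]
eef_rot: [3.139, -0.003, 1.653]
wrist_force: [-8.8, 6.6, 20.9]
finger_gap: 0.0562
grip_force: 67.9
time: 20.05
tool_pos: [0.5516, -0.2397, 0.0192]
eef_rot: [3.138, -0.002, 1.653]
wrist_force: [-18.4, 11.9, 41.2]
finger_gap: 0.0564
grip_force: 72.2
```

Contact is at TCP z 0.0197. That fits the fingertips meeting the rails with the board about 4.5 mm into the recess. I'm easing off, releasing, and raising to look.

```bash
python3 -m handwheel '-.2 0 0 -.07 0 0 0;-.2 0 0 0 0 0 0'; python3 -m handwheel '.6 0 0 0 0 0 0;.6 0 0 0 0 0 0;.6 0 0 0 0 0 0;.6 0 0 -.5 0 0 0;.6 0 0 -1 0 0 0;.6 0 0 -1 0 0 0;.6 0 0 -1 0 0 0;.6 0 -1 0 0 0 0;.6 0 -1 0 0 0 0;.6 0 -1 0 0 0 0;.6 0 0 0 0 0 0'
python3 -c "
from h import *
for c in('top','scene'):cv2.imwrite(f'pics/{c}7.png',eyes.read_camera(c)[:,:,::-1])
a=cv2.imread('pics/top7.png')[205:295,330:430];b=cv2.imread('pics/scene7.png')[190:280,200:310]
cv2.imwrite('pics/c7.png',np.hstack([cv2.resize(a,(390,351),interpolation=cv2.INTER_CUBIC),cv2.resize(b,(410,351),interpolation=cv2.INTER_CUBIC)]))
im=cv2.imread('pics/scene7.png')[:,:,::-1]
m=mask(im,lambda u:(u[...,0]>135)&(u[...,1]>u[...,0]*.78)&(u[...,2]<u[...,0]*.9),(225,218,290,258))
print(m.sum()/16)
for z in(.021,.026):
  print(fitc({'scene':m},(.552,-.2306,1.653),.12,.06,z,.4))
print(np.round(proj('scene',box((.552,-.2306,1.653),.12,.06,.021,.021))[::2],1))
for c in('top','scene'): print(c,[(np.round(d['point'],1).tolist(),np.round(ray(c,d['point'],.0345),4)[:2],round(d['p'],2)) for d in eyes.mark_of(c,'turn_a_knob')])"
```

```text
time: 20.25
tool_pos: [0.5516, -0.2397, 0.0197]
eef_rot: [3.138, -0.002, 1.653]
wrist_force: [-3.1, 2.9, 13.9]
finger_gap: 0.0561
grip_force: 65.1
time: 21.35
tool_pos: [0.4283, -0.2501, 0.1584]
eef_rot: [3.139, -0.002, 1.652]
wrist_force: [0.3, 0.6, 0.5]
finger_gap: 0.0686
grip_force: 0.0
866.3125
(array([ 0.5471846 , -0.23352475,  1.56625681]), np.float64(0.6460393599581256), array([0.47333622]))
(array([ 0.5525776 , -0.24033186,  1.56322183]), np.float64(0.36384753629115946), array([0.4097807]))
[[226.6 231.2]
 [242.1 220.2]
 [266.  245.8]
 [280.7 233.7]]
top [([343.6, 237.8], array([ 0.5822, -0.1339]), 0.46)]
scene [([276.5, 247.7], array([ 0.5827, -0.1305]), 0.56)]
```

I'll use touch to check: press with shut fingers, where the tips should stop at z≈0.021 if the board is home.

```bash
python3 d.py .5515 -.2367 .05 3.1416 0 1.653; python3 -m handwheel '-1 0 1 0 0 0 0;-1 0 1 0 0 0 0;-1 -.08 1 0 0 0 0;-1 0 0 .9 0 0 0;-1 0 0 .9 0 0 0;-1 0 0 .6 0 0 0;-1 0 0 .3 0 0 0;-1 0 0 0 0 0 0;-1 0 0 0 0 0 0'
```

```text
t 21.55 shift [0.075 3.001 2.717] | 3.0
turn [ 0.003 -0.003  0.   ]
time: 22.45
tool_pos: [0.5522, -0.243, 0.0516]
eef_rot: [3.138, -0.002, 1.653]
wrist_force: [0.4, 0.7, 0.3]
finger_gap: 0.0
grip_force: 0.0
```

```bash
python3 -m handwheel '-1 .08 0 .4 0 0 0;-1 0 0 .2 0 0 0;-1 0 0 0 0 0 0;-1 0 0 0 0 0 0'; for i in 1 ; do python3 -m handwheel '-1 0 0 .08 0 0 0;-1 0 0 0 0 0 0';python3 -m handwheel '-1 0 0 .08 0 0 0;-1 0 0 0 0 0 0'; done
```

```text
time: 22.85
tool_pos: [0.5513, -0.2395, 0.0266]
eef_rot: [3.139, -0.003, 1.653]
wrist_force: [1.0, 1.9, 0.4]
finger_gap: 0.0001
grip_force: 0.6
time: 23.05
tool_pos: [0.5517, -0.2396, 0.026]
eef_rot: [3.138, -0.002, 1.653]
wrist_force: [-12.9, 9.7, 30.3]
finger_gap: 0.0001
grip_force: 15.5
time: 23.25
tool_pos: [0.5519, -0.2397, 0.0256]
eef_rot: [3.138, -0.002, 1.653]
wrist_force: [-29.5, 16.6, 63.4]
finger_gap: 0.0004
grip_force: 32.3
```

```bash
python3 -m handwheel '-1 0 0 -.2 0 0 0;-1 0 0 -1 0 0 0;-1 0 0 -1 0 0 0;-1 0 0 -1 0 0 0;-1 0 -1 0 0 0 0;-1 0 -1 0 0 0 0;-1 0 -1 0 0 0 0;-1 0 -1 0 0 0 0;-1 0 0 0 0 0 0'
python3 -c "
from h import *
for c in('top','scene'):cv2.imwrite(f'pics/{c}8.png',eyes.read_camera(c)[:,:,::-1])
a=cv2.imread('pics/top8.png')[215:282,335:420];b=cv2.imread('pics/scene8.png')[198:268,203:308]
cv2.imwrite('pics/c8.png',np.hstack([cv2.resize(a,(380,300),interpolation=cv2.INTER_CUBIC),cv2.resize(b,(420,280),interpolation=cv2.INTER_CUBIC)[:300]]) if 0 else np.vstack([cv2.resize(a,(370,292),interpolation=cv2.INTER_CUBIC),cv2.resize(b,(370,292),interpolation=cv2.INTER_CUBIC)]))"
```

```text
time: 24.15
tool_pos: [0.3885, -0.2533, 0.1479]
eef_rot: [3.139, -0.002, 1.651]
wrist_force: [0.3, 0.7, -0.2]
finger_gap: -0.0002
grip_force: 0.0
```

View pics/c8.png

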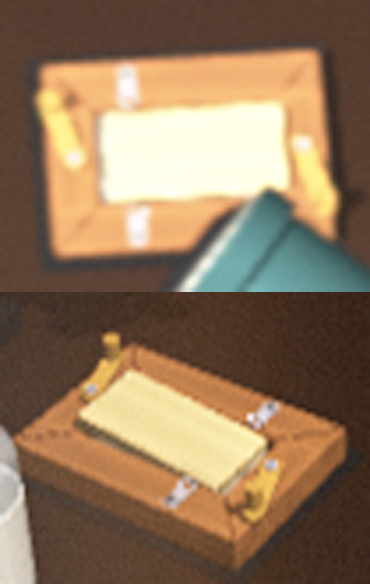

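Last view: the board is in place over the recess but still proud, with side faces showing on its near long edge and near end in the scene view. I'll measure it in both cameras against the frame's own fit.

```bash
python3 - <<'E'
from h import *
im={c:cv2.imread(f"pics/{c}8.png")[:,:,::-1] for c in("top","scene")}
print("colours",im["top"][249,378],im["top"][224,378],im["scene"][236,250])
F={"top":np.array([.551,-.2367]),"scene":np.array([.552,-.2306])};a=-1.488;R=np.array([[np.cos(a),np.sin(a)],[-np.sin(a),np.cos(a)]])
T={"top":lambda u:(u[...,1]>190),"scene":lambda u:(u[...,0]>150)&(u[...,1]>u[...,0]*.8)&(u[...,2]<u[...,0]*.9)}
B={"top":(355,235,403,264),"scene":(222,215,281,256)}
for c in T:
    m=mask(im[c],T[c],B[c]);cs,_=cv2.findContours(m,0,1);r=cv2.minAreaRect(max(cs,key=len));print(c,m.sum()/16,np.round(cv2.boxPoints(r)/4,1).tolist())
    for z in(.0235,.026):
        q,e,o=fitc({c:m},(*F[c],-1.488),.12,.06,z,.4);print(z,np.round(q,4),round(e,2),o,"frame mm",np.round(R@(q[:2]-F[c])*1e3,1),"dyaw",round(q[2]-a,3))
E
```

```text
colours [255 254 232] [88 62 49] [249 234 176]
top 1061.9375 [[357.79998779296875, 235.0], [402.79998779296875, 235.0], [402.79998779296875, 263.79998779296875], [357.79998779296875, 263.79998779296875]]
0.0235 [ 0.5518 -0.2428 -1.4091] 0.81 [1.81397017] frame mm [6.1 0.3] dyaw 0.079
0.026 [ 0.5514 -0.2425 -1.409 ] 0.81 [1.79266219] frame mm [ 5.8 -0.1] dyaw 0.079
scene 803.5 [[221.10000610351562, 236.6999969482422], [231.60000610351562, 212.39999389648438], [279.79998779296875, 233.3000030517578], [269.29998779296875, 257.5]]
0.0235 [ 0.5504 -0.2289 -1.5797] 0.38 [0.2468622] frame mm [-1.8 -1.5] dyaw -0.092
0.026 [ 0.5531 -0.2263 -1.5797] 0.39 [0.21292644] frame mm [-4.2  1.4] dyaw -0.092
```

```bash
python3 - <<'E'
from h import *
im={c:cv2.imread(f"pics/{c}8.png")[:,:,::-1] for c in("top","scene")}
F={"top":np.array([.551,-.2367]),"scene":np.array([.552,-.2306])};a=-1.488;R=np.array([[np.cos(a),np.sin(a)],[-np.sin(a),np.cos(a)]])
T={"top":lambda u:(u[...,2]>150),"scene":lambda u:(u[...,2]>130)&(u[...,2]<u[...,0]*.88)&(u[...,0]>185)}
B={"top":(352,230,406,270),"scene":(218,212,285,260)}
for c in T:
    m=mask(im[c],T[c],B[c])
    m=cv2.morphologyEx(m,cv2.MORPH_OPEN,np.ones((21,21)) if c=="top" else cv2.getStructuringElement(2,(21,21)))
    cs,_=cv2.findContours(m,0,1);k=max(cs,key=len);print(c,m.sum()/16,np.array(cv2.boundingRect(k))/4,np.round(cv2.approxPolyDP(k,10,True)[:,0]/4,1).tolist())
    for z in(.0235,.026):
        q,e,o=fitc({c:m},(*F[c],-1.488),.12,.06,z,.4);print(z,np.round(q,4),round(e,2),o,"frame mm",np.round(R@(q[:2]-F[c])*1e3,1),"dyaw",round(q[2]-a,3))
    print(np.round(proj(c,box((*F[c],a),.12,.06,.0235,.0235)[::2]),1).tolist())
E
```

```text
top 988.625 [357.5  238.5   43.75  23.25] [[399.5, 238.8], [359.0, 240.8], [358.8, 260.8], [401.0, 257.5]]
0.0235 [ 0.5507 -0.2396 -1.4887] 0.28 [0.76681265] frame mm [ 2.8 -0.5] dyaw -0.001
0.026 [ 0.5504 -0.2394 -1.4888] 0.28 [0.75639369] frame mm [ 2.6 -0.9] dyaw -0.001
[[358.2, 260.5], [356.8, 240.8], [398.2, 258.2], [396.5, 238.6]]
scene 686.875 [227.5  217.    49.25  27.75] [[227.5, 226.0], [263.5, 244.5], [276.5, 235.0], [240.5, 217.0]]
0.0235 [ 0.5489 -0.2446 -1.5781] 0.15 [-0.21215664] frame mm [13.7 -4.2] dyaw -0.09
0.026 [ 0.5517 -0.2318 -1.5787] 0.14 [-0.24502299] frame mm [ 1.2 -0.4] dyaw -0.091
[[280.6, 232.8], [266.0, 244.9], [242.0, 219.4], [226.5, 230.4]]
```

Both cameras agree: yaw is right, but the board sits about 2.7 mm too far toward frame +x, so that end is riding up on the bevel while the -x end is down. I'll press near the raised end and drag it toward frame -x (tool +x).

```bash
python3 d.py .5545 -.2786 .042 3.1416 0 1.653
```

```text
t 24.25 shift [-0.965  4.009  2.666] | 4.01
turn [ 0.004 -0.002 -0.001]
```

```bash
python3 -m handwheel '-1 -.24 1 0 0 0 0;-1 -.24 1 0 0 0 0;-1 -.24 1 0 0 0 0;-1 -.24 1 0 0 0 0;-1 0 0 .9 0 0 0;-1 0 0 .9 0 0 0;-1 0 0 .6 0 0 0;-1 0 0 .2 0 0 0;-1 0 0 0 0 0 0;-1 0 0 0 0 0 0';python3 -m handwheel '-1 0 0 .1 0 0 0;-1 0 0 0 0 0 0';python3 -m handwheel '-1 0 0 .1 0 0 0;-1 0 0 0 0 0 0';python3 -m handwheel '-1 0 0 .1 0 0 0;-1 0 0 0 0 0 0'
```

```text
time: 25.25
tool_pos: [0.5552, -0.2781, 0.0454]
eef_rot: [3.138, -0.002, 1.653]
wrist_force: [-0.2, -0.6, 1.0]
finger_gap: 0.0004
grip_force: 0.0
time: 25.45
tool_pos: [0.5546, -0.2781, 0.0408]
eef_rot: [3.138, -0.002, 1.653]
wrist_force: [-0.0, -0.7, 0.0]
finger_gap: -0.0001
grip_force: 0.0
time: 25.65
tool_pos: [0.5542, -0.2778, 0.0359]
eef_rot: [3.139, -0.003, 1.653]
wrist_force: [-0.4, -0.0, -0.6]
finger_gap: 0.0
grip_force: 0.0
time: 25.85
tool_pos: [0.5541, -0.2778, 0.0315]
eef_rot: [3.14, -0.003, 1.653]
wrist_force: [0.4, -0.2, -0.0]
finger_gap: 0.0001
grip_force: 0.0
```

```bash
for i in 1 ; do python3 -m handwheel '-1 0 0 .06 0 0 0;-1 0 0 0 0 0 0' | head -4;python3 -m handwheel '-1 0 0 .05 0 0 0;-1 0 0 0 0 0 0'| head -4; done
```

```text
time: 26.05
tool_pos: [0.5545, -0.278, 0.0299]
eef_rot: [3.139, -0.003, 1.653]
wrist_force: [-0.2, 0.3, 1.3]
time: 26.25
tool_pos: [0.5547, -0.278, 0.0294]
eef_rot: [3.138, -0.002, 1.653]
wrist_force: [-7.1, 3.7, 18.1]
```

```bash
python3 -m handwheel '-1 .05 0 .02 0 0 0;-1 .05 0 0 0 0 0;-1 0 0 0 0 0 0'| head -4;python3 -m handwheel '-1 .05 0 .02 0 0 0;-1 .05 0 0 0 0 0;-1 0 0 0 0 0 0' | head -4
```

```text
time: 26.55
tool_pos: [0.5547, -0.2745, 0.0282]
eef_rot: [3.137, -0.001, 1.653]
wrist_force: [0.9, 0.8, 6.3]
time: 26.85
tool_pos: [0.5535, -0.2695, 0.0258]
eef_rot: [3.14, -0.003, 1.653]
wrist_force: [-0.2, -0.6, 0.0]
```

The end dropped. Now I'm pressing here to probe the height.

```bash
python3 -m handwheel '-1 0 0 .08 0 0 0;-1 0 0 0 0 0 0'| head -4;python3 -m handwheel '-1 0 0 .06 0 0 0;-1 0 0 0 0 0 0' | head -4; python3 -m handwheel '-1 0 0 .05 0 0 0;-1 0 0 0 0 0 0' | head -4
```

```text
time: 27.05
tool_pos: [0.5534, -0.2697, 0.0222]
eef_rot: [3.14, -0.003, 1.653]
wrist_force: [-0.4, 0.4, 0.3]
time: 27.25
tool_pos: [0.5539, -0.27, 0.021]
eef_rot: [3.139, -0.003, 1.653]
wrist_force: [-2.4, 1.0, 7.5]
time: 27.45
tool_pos: [0.554, -0.27, 0.0209]
eef_rot: [3.139, -0.002, 1.653]
wrist_force: [-12.9, 7.4, 27.3]
```

This end is home (0.021). Next I'll probe the -x end.

```bash
python3 -m handwheel '-1 0 0 -.6 0 0 0;-1 .9 0 0 0 0 0;-1 .9 0 0 0 0 0;-1 0 0 .38 0 0 0;-1 0 0 0 0 0 0;-1 0 0 0 0 0 0'|head -4; python3 -m handwheel '-1 0 0 .1 0 0 0;-1 0 0 0 0 0 0'| head -4; python3 -m handwheel '-1 0 0 .1 0 0 0;-1 0 0 0 0 0 0'| head -4
```

```text
time: 28.05
tool_pos: [0.5476, -0.1986, 0.0272]
eef_rot: [3.14, -0.003, 1.653]
wrist_force: [0.2, -0.9, 0.2]
time: 28.25
tool_pos: [0.5477, -0.1988, 0.0231]
eef_rot: [3.14, -0.003, 1.652]
wrist_force: [-0.8, 0.4, -0.3]
time: 28.45
tool_pos: [0.5483, -0.1988, 0.021]
eef_rot: [3.138, -0.002, 1.653]
wrist_force: [-6.9, 0.9, 16.8]
```

Both ends are at 0.021, so the board is home. Now button b: push the knob inward with the shut fingers along frame +x, then close the fingers over it to centre it.

```bash
cat > b.py <<'E'
from h import *
F=np.array([.551,-.2367]);a=-1.488;ex=np.array([np.cos(a),np.sin(a)]);ey=np.array([-ex[1],ex[0]])
p=env.sense()['tool_pos'];d=p[:2]-F
X,Y=d@ex*1e3,d@ey*1e3
print("b-coords",round(X+78.5,1),round(Y,1),"a-coords",round(78.5-X,1),round(-Y,1),"z",round(p[2],4))
E
python3 -m handwheel '-1 0 0 -.6 0 0 0;-1 0 0 -.7 0 0 0;-1 .69 .25 0 0 0 0;-1 .69 .25 0 0 0 0;-1 .69 .25 0 0 0 0;-1 0 0 .5 0 0 0;-1 0 0 .45 0 0 0;-1 0 0 0 0 0 0;-1 0 0 0 0 0 0';python3 b.py
```

```text
time: 29.35
tool_pos: [0.5708, -0.1134, 0.0341]
eef_rot: [3.14, -0.003, 1.653]
wrist_force: [-0.5, 0.5, 0.8]
finger_gap: 0.0003
grip_force: 0.0
b-coords -42.7 30.0 a-coords 199.7 -30.0 z 0.0341
```

```bash
python3 -m handwheel '-1 0 0 .06 0 0 0;-1 -.25 0 0 0 0 0;-1 -.25 0 0 0 0 0;-1 -.25 0 0 0 0 0;-1 -.25 0 0 0 0 0;-1 -.25 0 0 0 0 0;-1 -.25 0 0 0 0 0;-1 0 0 0 0 0 0';python3 b.py
python3 -c "
from h import *
F=np.array([.551,-.2367]);a=-1.488;ex=np.array([np.cos(a),np.sin(a)]);ey=np.array([-ex[1],ex[0]])
for c in('top','scene'):
  cv2.imwrite(f'pics/{c}9.png',eyes.read_camera(c)[:,:,::-1])
  for d in eyes.mark_of(c,'turn_a_knob'):
    w=ray(c,d['point'],.0345)[:2]-(0 if c=='top' else np.array([.001,.006]))-F;print(c,round(d['p'],2),'b',np.round([w@ex*1e3+78.5,w@ey*1e3],1),'a',np.round([78.5-w@ex*1e3,-w@ey*1e3],1))"
```

```text
time: 30.15
tool_pos: [0.5744, -0.1732, 0.0301]
eef_rot: [-3.141, -0.005, 1.652]
wrist_force: [-0.6, 0.8, -1.1]
finger_gap: -0.0001
grip_force: 0.7
b-coords 17.1 28.6 a-coords 139.9 -28.6 z 0.0301
top 0.5 b [30.5 21.1] a [126.5 -21.1]
scene 0.42 b [46.7 13.6] a [110.3 -13.6]
```

```bash
python3 -m handwheel '-1 0 0 -.8 0 0 0;1 -.24 -.36 0 0 0 0;1 -.24 -.355 0 0 0 0;1 0 0 0 0 0 0;1 0 0 .4 0 0 0;1 0 0 .4 0 0 0;1 0 0 0 0 0 0;-1 0 0 0 0 0 0;-1 0 0 0 0 0 0;-1 0 0 0 0 0 0;-1 0 0 0 0 0 0;-1 0 0 0 0 0 0;-1 0 0 0 0 0 0;-1 0 0 0 0 0 0'; python3 b.py
```

```text
time: 31.75
tool_pos: [0.5491, -0.1946, 0.0316]
eef_rot: [3.138, -0.002, 1.653]
wrist_force: [0.6, -1.2, 4.0]
finger_gap: 0.0082
grip_force: 58.7
b-coords 36.4 1.6 a-coords 120.6 -1.6 z 0.0316
```

```bash
python3 -m handwheel '-1 0 -.04 0 0 0 0;-1 0 0 0 0 0 0'; python3 b.py; python3 -m handwheel '0 0 0 0 0 0 0;0 0 0 0 0 0 0;0 0 0 0 0 0 0;0 0 0 -.7 0 0 0;0 0 0 -1 0 0 0;0 0 0 -1 0 0 0;0 0 -1 0 0 0 0;0 0 -1 0 0 0 0;0 0 -1 0 0 0 0;0 0 -1 0 0 0 0;0 0 0 0 0 0 0'
cat > k.py <<'E'
from h import *
import sys
F=np.array([.551,-.2367]);a=-1.488;ex=np.array([np.cos(a),np.sin(a)]);ey=np.array([-ex[1],ex[0]])
for c in('top','scene'):
  im=eyes.read_camera(c);cv2.imwrite(f'pics/{c}{sys.argv[1]}.png',im[:,:,::-1])
  for d in eyes.mark_of(c,'turn_a_knob'):
    w=ray(c,d['point'],.0345)[:2]-(0 if c=='top' else np.array([.001,.006]))-F;print(c,round(d['p'],2),'b',np.round([w@ex*1e3+78.5,w@ey*1e3],1),'a',np.round([78.5-w@ex*1e3,-w@ey*1e3],1))
  for d in eyes.regions_of(c,'turn_a')[:4]:
    v,u=np.nonzero(d['region']);z=.0275
    w=np.array([ray(c,t,z)[:2] for t in zip(u,v)])-(0 if c=='top' else np.array([.001,.006]))-F
    W=np.c_[w@ex,w@ey]*1e3;_,_,V=np.linalg.svd(W-W.mean(0));print('  region',round(d['p'],2),len(u),'mean b',np.round(W.mean(0)+[78.5,0],1),'axis deg',round(np.degrees(np.arctan2(V[0][1],V[0][0])),1))
E
python3 k.py 10
```

```text
time: 31.95
tool_pos: [0.5476, -0.1947, 0.0316]
eef_rot: [3.138, -0.002, 1.653]
wrist_force: [4.1, -1.8, 4.3]
finger_gap: 0.0084
grip_force: 58.8
b-coords 36.4 0.1 a-coords 120.6 -0.1 z 0.0316
time: 33.05
tool_pos: [0.3845, -0.2081, 0.1387]
eef_rot: [3.139, -0.002, 1.652]
wrist_force: [0.5, -0.6, 0.8]
finger_gap: 0.0426
grip_force: 0.0
top 0.56 b [31.7  1.3] a [125.3  -1.3]
  region 0.62 49 mean b [19.   0.4] axis deg 0.3
  region 0.52 62 mean b [164.6 -20.8] axis deg -71.9
scene 0.58 b [ 64.9 200. ] a [  92.1 -200. ]
scene 0.41 b [35.6  5.3] a [121.4  -5.3]
  region 0.52 110 mean b [26.3 -2.9] axis deg 167.6
  region 0.51 102 mean b [164.4 -24.4] axis deg 114.3
  region 0.15 663 mean b [-414.2  -25.2] axis deg 113.4
```

Button b is in: the top-view axis is 0.3° off straight. Before doing a, I'll check the tape dispenser's clearance.

```bash
python3 - <<'E'
from h import *
F=np.array([.551,-.2367]);a=-1.488;ex=np.array([np.cos(a),np.sin(a)]);ey=np.array([-ex[1],ex[0]])
for n in('tape','cleaner'):
  for c in('top','scene'):
    for d in eyes.regions_of(c,n)[:2]:
      l,t,r,b=d['rect'];print(n,c,round(d['p'],2),[np.round(ray(c,u,.03)[:2],3).tolist() for u in((l,t),(r,t),(l,b),(r,b))])
E
python3 b.py
```

```text
tape top 0.95 [[0.672, -0.427], [0.674, -0.51], [0.497, -0.425], [0.499, -0.506]]
tape scene 0.64 [[0.547, -0.612], [0.452, -0.482], [0.698, -0.417], [0.617, -0.306]]
cleaner top 0.77 [[0.78, -0.208], [0.782, -0.276], [0.691, -0.208], [0.693, -0.276]]
cleaner scene 0.73 [[0.58, -0.458], [0.532, -0.392], [0.792, -0.208], [0.755, -0.157]]
b-coords 36.3 -160.2 a-coords 120.7 160.2 z 0.1385
```

```bash
python3 -m handwheel '-1 -.81 .65 0 0 0 0;-1 -.81 .65 0 0 0 0;-1 -.81 .65 0 0 0 0;-1 -.81 .65 0 0 0 0;-1 -.83 .65 0 0 0 0;-1 0 0 .8 0 0 0;-1 0 0 .8 0 0 0;-1 0 0 .6 0 0 0;-1 0 0 .4 0 0 0;-1 0 0 0 0 0 0;-1 0 0 0 0 0 0';python3 b.py
```

```text
time: 34.65
tool_pos: [0.5312, -0.3595, 0.0355]
eef_rot: [3.139, -0.002, 1.653]
wrist_force: [1.0, -0.5, 0.5]
finger_gap: -0.0001
grip_force: 0.0
b-coords 199.2 -29.9 a-coords -42.2 29.9 z 0.0355
```

```bash
python3 -m handwheel '-1 0 0 .09 0 0 0;-1 .25 0 0 0 0 0;-1 .25 0 0 0 0 0;-1 .25 0 0 0 0 0;-1 .25 0 0 0 0 0;-1 .25 0 0 0 0 0;-1 .25 0 0 0 0 0;-1 0 0 0 0 0 0';python3 b.py; python3 k.py 11
```

```text
time: 35.45
tool_pos: [0.5259, -0.2983, 0.0314]
eef_rot: [3.139, -0.003, 1.654]
wrist_force: [-0.1, -2.0, -0.1]
finger_gap: 0.0002
grip_force: 0.0
b-coords 137.8 -30.1 a-coords 19.2 30.1 z 0.0314
top 0.66 b [39.8  5.1] a [117.2  -5.1]
  region 0.43 59 mean b [20.5  0. ] axis deg -0.4
scene 0.74 b [ 53.6 199.1] a [ 103.4 -199.1]
scene 0.4 b [42.7  4.6] a [114.3  -4.6]Traceback (most recent call last):
  File "k.py", line 10, in <module>
    w=np.array([ray(c,t,z)[:2] for t in zip(u,v)])-(0 if c=='top' else np.array([.001,.006]))-F
                ~~~^^^^^^^
  File "h.py", line 9, in ray
    p=eyes.camera_params(c);o=-p['R'].T@p['t'];d=p['R'].T@np.linalg.solve(p['mtx'],[*uv,1]);return o+d*(z-o[2])/d[2]
ValueError: time passes only in moves, steps and waits
```

```bash
python3 -m handwheel '-1 0 0 -.8 0 0 0;1 .23 .375 0 0 0 0;1 .23 .375 0 0 0 0;1 0 0 0 0 0 0;1 0 0 .4 0 0 0;1 0 0 .4 0 0 0;1 0 0 0 0 0 0;-1 0 0 0 0 0 0;-1 0 0 0 0 0 0;-1 0 0 0 0 0 0;-1 0 0 0 0 0 0;-1 0 0 0 0 0 0;-1 0 0 0 0 0 0;-1 0 0 0 0 0 0'; python3 b.py
```

```text
time: 37.15
tool_pos: [0.5543, -0.2787, 0.0316]
eef_rot: [3.139, -0.003, 1.653]
wrist_force: [-1.3, 2.4, 4.3]
finger_gap: 0.0082
grip_force: 58.7
b-coords 120.6 -0.2 a-coords 36.4 0.2 z 0.0316
```

Gripped, with the same gap as b. I'm opening, retreating and checking.

```bash
python3 -m handwheel '0 0 0 0 0 0 0;0 0 0 0 0 0 0;0 0 0 0 0 0 0;0 0 0 -.7 0 0 0;0 0 0 -1 0 0 0;0 0 0 -1 0 0 0;0 0 -1 0 0 0 0;0 0 -1 0 0 0 0;0 0 -1 0 0 0 0;0 0 -1 0 0 0 0;0 0 0 0 0 0 0;0 0 0 0 0 0 0'; python3 - <<'E'
from h import *
F=np.array([.551,-.2367]);a=-1.488;ex=np.array([np.cos(a),np.sin(a)]);ey=np.array([-ex[1],ex[0]])
for c in('top','scene'):
  im=eyes.read_camera(c);cv2.imwrite(f'pics/{c}12.png',im[:,:,::-1])
  for d in eyes.regions_of(c,'turn_a')[:4]:
    v,u=np.nonzero(d['region'])
    if len(u)>200:continue
    w=np.array([ray(c,t,.0275)[:2] for t in zip(u,v)])-(0 if c=='top' else np.array([.001,.006]))-F
    W=np.c_[w@ex,w@ey]*1e3;_,_,V=np.linalg.svd(W-W.mean(0));print(c,round(d['p'],2),len(u),'mean b',np.round(W.mean(0)+[78.5,0],1),'axis deg',round(np.degrees(np.arctan2(V[0][1],V[0][0])),1))
  print(c,[(np.round(d['point']).tolist(),round(d['p'],2)) for n in('frame','square_board','square_frame') for d in eyes.mark_of(c,n)[:2]])
# own colour check in top: button is yellow (low blue) against board/wood
im=cv2.imread('pics/top12.png')[:,:,::-1].astype(int)
for s,nm in((-1,'b'),(1,'a')):
  for r in(20,30,40,48):
    P=[]
    for y in range(-24,25,2):
      X=F+s*(78.5-r)/1e3*ex+y/1e3*ey;u=proj('top',[[*X,.0275]])[0];P.append(cv2.getRectSubPix(np.ascontiguousarray(im[:,:,2]).astype(np.float32),(1,1),tuple(map(float,u)))[0,0])
    print(nm,r,np.round(P).astype(int).tolist())
E
```

```text
time: 38.35
tool_pos: [0.3943, -0.2925, 0.1393]
eef_rot: [3.138, -0.002, 1.652]
wrist_force: [-0.7, 0.1, 0.6]
finger_gap: 0.0429
grip_force: 0.0
top 0.64 84 mean b [139.8   0.5] axis deg -176.3
top 0.57 96 mean b [21.7  0.6] axis deg -0.5
top [([376.0, 250.0], 0.6), ([323.0, 185.0], 0.62), ([362.0, 250.0], 0.44)]
scene 0.47 132 mean b [135.1  -2.3] axis deg -179.8
scene [([253.0, 241.0], 0.92), ([452.0, 298.0], 0.66), ([249.0, 317.0], 0.63)]
b 20 [211, 211, 211, 213, 213, 209, 200, 187, 171, 159, 152, 148, 148, 148, 149, 157, 167, 182, 192, 198, 199, 201, 202, 200, 199]
b 30 [236, 235, 234, 233, 233, 233, 231, 220, 204, 178, 160, 147, 146, 152, 162, 184, 205, 224, 229, 231, 231, 231, 230, 228, 226]
b 40 [236, 235, 233, 233, 233, 233, 233, 227, 207, 174, 148, 134, 133, 141, 155, 177, 204, 223, 229, 231, 231, 230, 229, 227, 222]
b 48 [236, 234, 232, 231, 233, 233, 231, 224, 198, 164, 134, 123, 124, 132, 152, 178, 208, 224, 230, 231, 231, 231, 229, 226, 222]
a 20 [214, 218, 222, 224, 223, 220, 213, 200, 185, 170, 159, 150, 146, 148, 154, 168, 183, 197, 207, 214, 220, 223, 223, 221, 216]
a 30 [231, 230, 228, 229, 229, 229, 224, 208, 181, 151, 128, 112, 111, 117, 133, 162, 189, 214, 223, 227, 229, 230, 231, 232, 230]
a 40 [233, 230, 228, 228, 228, 229, 225, 215, 185, 156, 132, 129, 133, 143, 161, 183, 207, 218, 225, 228, 229, 231, 232, 230, 228]
a 48 [233, 231, 229, 228, 229, 230, 228, 224, 206, 190, 176, 169, 169, 177, 193, 208, 220, 224, 226, 228, 229, 230, 231, 230, 225]
```

Both bars run straight in along the frame's centre line over the board, at every radius I sampled. Handing in.

```bash
python3 -c "
from plant import order
print(order.finish_job())"
```

```text
the job is handed in; nothing more can be done
None
```

I handed the job in at about 38 s: the long plywood board is fully home in the oblong frame (both ends probed at 21 mm), and both turn-buttons point straight in over it to within a few degrees.

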